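# Fit the right filter to the inspection lamp

## Task

Lift the middle-sized amber filter plate, the one that fits the lamp's slot, up and off its hook, and lower it upright into the filter slot of the inspection lamp until it is fully home. Then push the red keeper all the way across over the filter's shoulder to lock it in. The filters are glass, so do not drop it; leave the other two hanging on their hooks and do not knock over the bottles.

Things in the scene. Friction and masses are not known exactly. Their poses are not given: they have to be found in the camera images.
- filter_medium: middle-sized of three look-alike black filter plates with amber glass; which hangs on which hook varies. Body 75 mm wide (y), 66 high (z), 8 thick (x); from its top edge a tab 30 wide, 68 high stands up: hanging hole 18 wide, 30 high, and above it a solid grip 30 wide, 38 high. 0.08 kg. Origin: middle of the hole's top edge; tab top at z +38, shoulders at -30, underside at -96 mm
- filter_small: The smallest of three look-alike black filter plates with amber glass, built like filter_medium except for its width of 60 mm; hangs on another hook of the rack; same origin and axes
- filter_large: The largest of three look-alike black filter plates with amber glass, built like filter_medium except for its width of 90 mm; hangs on another hook of the rack; same origin and axes
- filter_medium_foot (a point): middle of the underside of the middle-sized filter; axes as the filter's
- rack: fixed base 90 x 320 x 14 mm with three posts 12 mm thick along its y, 115 mm apart, each ending in a hook. Origin: foot of the middle post, on the table. A hook is a 7 mm round bar from the post's top (150 mm high) to the rack's -x, dipping to a saddle 50 mm out (top 140 mm high) and rising to a free end 79 mm out (top 148 mm high)
- hook0 (a point): saddle top of the hook at the rack's -y end; axes as the rack's. To come off any hook a filter must rise 8 to 21 mm (higher, and the hole's lower edge meets the bar) and then move 40 mm or more towards the rack's -x, past the free end
- hook1 (a point): saddle top of the middle hook; axes as the rack's
- hook2 (a point): saddle top of the hook at the rack's +y end; axes as the rack's
- lamp: fixed white LED inspection lamp, box body 90 x 100 mm, 103 mm high, on a grey base 160 x 210 mm. It shines to its own +x, where a dark steel filter slot stands upright 25 mm in front of the body. Origin: on the table under the slot's middle; y along the slot. At the slot's -y end a grey block 96 mm high carries the red keeper
- slot (a point): middle of the slot's floor, 30 mm above the table; axes as the lamp's. Slot 80 mm long inside (y), 12 mm across (x), open at the top, with flared lead-ins whose tops are 66 mm above this point. With the filter home its underside rests here and its shoulders are 66 mm higher
- keeper (a joint): travel in m of the red keeper bar along the lamp's +y: 0 open, 0.034 fully across. Starts at 0 to 0.010, clear of the slot. Bar 18 mm wide, 8 thick, underside 69 mm above the slot's floor: it passes over the filter's shoulder only when the filter is fully home; across, its inner end is 18 mm from the slot's middle. Takes 1.5 N, stays where left
- keeper_grip (a point): middle of the outer (-y) face of the keeper's upright thumb tab, 10 mm below its top; the tab is 22 mm wide along x, 10 mm thick along y and rises 30 mm over the bar, to 137 mm above the table. Axes as the lamp's; push here towards the lamp's +y
- bottle_amber: loose amber bottle with red cap, 60 mm across, 130 mm high; origin at its underside; bystander
- bottle_dark: loose amber bottle with black cap and no label, 54 mm across, 120 mm high; origin at its underside; bystander
Mind the look-alikes: they are no part of the job. What is shaped like the filter_medium but green or turquoise is not meant.

How it is judged:
On the way, in this order (a step that is already met when the one before it is completed fails the run):
1. the middle-sized filter is off its hook (distance between filter_medium and hook0 above 0.05 m and distance between filter_medium and hook1 above 0.05 m and distance between filter_medium and hook2 above 0.05 m), for 0.1 s.
2. it stands fully home in the lamp's slot, the keeper not yet across (z of filter_medium_foot in the frame of slot between -0.004 and 0.004 m and horizontal distance between filter_medium_foot and slot below 0.008 m and angle between filter_medium's own z axis and vertical below 0.12 rad and angle between the x axis of filter_medium and the x axis of slot, either way round below 0.15 rad and value of joint keeper below 0.02 m), for 0.2 s.
At the end, for the whole second after the job is handed in: Medium filter in the slot: foot within 4 mm of the floor in height and 8 mm of its middle, within 0.12 rad of upright and 0.15 rad of the slot's direction, at rest; keeper across by over 28 of its 34 mm; the other two filters within 30 mm of where they hung (z of filter_medium_foot in the frame of slot between -0.004 and 0.004 m and horizontal distance between filter_medium_foot and slot below 0.008 m and angle between filter_medium's own z axis and vertical below 0.12 rad and angle between the x axis of filter_medium and the x axis of slot, either way round below 0.15 rad and value of joint keeper above 0.028 m and linear speed of filter_medium below 0.02 m/s and distance of each of filter_small, filter_large from where it was at the start of the episode below 0.03 m); the robot touches nothing.
It fails at once if the middle-sized filter is dropped (falls free of the fingers faster than 0.7 m/s) (linear speed of filter_medium above 0.7 m/s and contact force between filter_medium and the fingers below 0.1 N).
It fails at once if another filter is taken or knocked off its hook (moved more than 60 mm) (distance of any of filter_small, filter_large from where it was at the start of the episode above 0.06 m).
It fails at once if a bottle is knocked over (tilts more than 0.6 rad) (angle between any of bottle_amber, bottle_dark's own z axis and vertical above 0.6 rad).
It also fails if it takes over 64 s, if anything falls off the work surface, if the arm or the gripper's body presses on something with over 40 N, if the wrist force passes 120 N, or if a joint passes its speed limit or range.

## Robot

A 6-joint arm with a two-finger parallel gripper is mounted at the origin on the work surface. World frame = base frame: x ahead of the robot, y to its left, z up, the work surface at z = 0. Lengths are in m, angles in rad, forces in N, time in s.
With the tool pointing down it reaches from about 0.3 to 0.775 m from the base axis. Payload 14.6 kg.
Tool frame: the origin (TCP) lies at the very end of the fingers, on their centre line; the grasp point (between the pads) lies 19 mm behind it; x points along the fingers, y is the direction in which the jaws open and shut, and the axes are right-handed (so a half turn about x gives the same grasp; the last joint's range is limited). The gripper opens to 94 mm and grips with 3 to 60 N. Pads are 16 mm wide; open, the fingers measure 119 mm over their backs; the gripper's body (75 mm by 177 mm) begins 78 mm behind the grasp point.
Start: joints at [-1.357, 0.3, 1.521, -0, 1.321, -0.067], TCP at [0.152, -0.528, 0.205] pointing down, gripper open.
Joint ranges: [-3.03, 3.03], [-0.79, 2.21], [0.23, 2.52], [-1.04, 4.18], [0, 3.07], [-2.55, 2.55]. Speed limits (rad/s): [2.22, 2.22, 2.57, 3.14, 3.14, 3.14].

## Interface

Orientations are given as [roll, pitch, yaw] about the fixed x, y, z axes, in that order (R = Rz(yaw) Ry(pitch) Rx(roll)).
In Python, from station import ctrl, viewer, hand_in gives the robot as it stands. The module is installed in compiled form; this text tells all that it offers.
- The arm moves only by the tool play_rows, never from a script. Its argument "deltas" is a list that holds one entry, the list of rows, each a list of 7 numbers: the shift along the tool's x, y, z in mm, then the turn, a rotation vector about the tool's x, y, z in rad, then the finger opening in mm, from 0 to 94. In form: [[[dx, dy, dz, ax, ay, az, gripper], ...]]. A call has 1 to 10 rows; each row shifts and turns the commanded pose from where the row before left it, along the tool's axes as they then stand; what a row does not reach is not made up. A row lasts 1/10 s, in which the tool goes at most 50 mm and 8.59 degrees, less where a joint would pass 70% of its speed; a pose out of reach is approached as far as the arm can. A call with a gripper value outside its range is refused whole. The fingers move at their own pace and stop on an object; "grip_force" is the grip in N (left out, the last holds). Time passes only in rows, so rows that do not move let the fingers close. It gives the time, the measured TCP pose, the force and the opening at its end, in the units of the state.
- ctrl.get_obs(): the state, without advancing time (a new reading comes with each control period).
- viewer.camera(name): name is "side" or "top"; returns a dict with "img" (400x640x3 uint8, red, green, blue), "fx", "fy", "cx", "cy" (pixels), "rvec" (rotation vector, rad) and "tvec" (3), from world to camera coordinates, as OpenCV has them. Camera axes: x right, y down, z forward; pixel columns grow to the right and rows downward; lengths in m; the calibration is good to about 2 mm. A picture is of the moment at which its call begins. There is no depth.
- hand_in(): hands the job in, once; it reports no verdict.
The state is a dict: "time_s": time; "qpos": joint angles; "joint_vel": joint speeds; "tau": joint torques, N m; "ee_pos": TCP position; "eef_rot": TCP orientation; "force": force on the tool from outside, world axes, zero at the start; "moment": the same for the moment, N m; "grip_width": finger opening in m.
Only numpy, scipy, OpenCV 4.12 (cv2) and the standard library are available. Lean on these libraries where they do the work, as an engineer would, in place of code of your own. Each camera call takes 0.05 s, during which the arm holds its last target.

## Working session

There is one attempt and no reset: what is moved stays moved. The work goes in short steps, Python scripts to look and compute and a tool call to move; the robot and the scene stay as the last step left them, time stands still between calls to the robot, and variables do not carry over. Pictures are saved under pics/ and viewed, and the job is handed in when it is done.

Besides the shell and the picture viewer there is one more tool, called after ">>>" by a JSON object that holds its "method" and its "body". play_rows: Moves the arm, as the interface text tells. Its arguments: {"type":"object","properties":{"deltas":{"type":"array","items":{"type":"array","items":{"type":"array","items":{"type":"number"}}}},"grip_force":{"type":"number"}},"required":["deltas"]}

```bash
mkdir -p pics; ls; cat > h.py <<'E'
import numpy as np, cv2
from station import ctrl, viewer, hand_in
def cam(n,save=None):
    c=viewer.camera(n)
    if save: cv2.imwrite('pics/'+save,c['img'][:,:,::-1])
    return c
def RT(c):
    R=cv2.Rodrigues(np.array(c['rvec'],float))[0]; return R,np.array(c['tvec'],float).ravel()
def ray(c,u,v):
    R,t=RT(c); d=R.T@np.array([(u-c['cx'])/c['fx'],(v-c['cy'])/c['fy'],1.]); return -R.T@t, d/np.linalg.norm(d)
def plane(c,u,v,z):
    o,d=ray(c,u,v); return o+d*(z-o[2])/d[2]
def tri(c1,p1,c2,p2):
    o1,d1=ray(c1,*p1);o2,d2=ray(c2,*p2)
    s=np.linalg.lstsq(np.c_[d1,-d2],o2-o1,rcond=None)[0]
    a=o1+s[0]*d1;b=o2+s[1]*d2; return (a+b)/2,np.linalg.norm(a-b)
def proj(c,P):
    R,t=RT(c); q=R@np.asarray(P,float)+t; return c['fx']*q[0]/q[2]+c['cx'],c['fy']*q[1]/q[2]+c['cy']
E
python3 - <<'E'
from h import *
for n in('side','top'):
    c=cam(n,n+'0.png'); R,t=RT(c); print(n,c['fx'],c['cx'],c['cy'],'pos',-R.T@t,'fwd',R[2])
print(ctrl.get_obs())
E
```

```text
pics
side 457.44914579118847 322.36735063564106 204.05203996650206 pos [-0.02016945  0.79101456  0.99910934] fwd [ 0.36975714 -0.65530473 -0.65867698]
top 444.640151718339 314.5226334998091 198.3401042504703 pos [ 0.39078316 -0.06383897  1.46261284] fwd [ 0.03501543  0.0033571  -0.99938113]
{'time_s': 0.1, 'qpos': array([-1.35664065e+00,  3.00415076e-01,  1.52148325e+00, -1.47738969e-05,
        1.32073649e+00, -6.65582461e-02]), 'joint_vel': array([-0.00076559,  0.00049216, -0.00204974,  0.0022379 , -0.00136436,
        0.00051047]), 'tau': array([ 9.02532993e-04, -5.32643509e+01, -3.53285265e+01,  7.09466636e-02,
        2.34449585e-02, -6.24815220e-05]), 'ee_pos': array([ 0.1523392 , -0.52824092,  0.20495846]), 'eef_rot': array([-1.62362377,  1.56975407,  1.79868648]), 'force': array([-0.33192335,  0.3660721 ,  0.76132816]), 'moment': array([ 0.05771565, -0.01193666, -0.00557278]), 'grip_width': 0.09405366907006824}
```

View pics/side0.png

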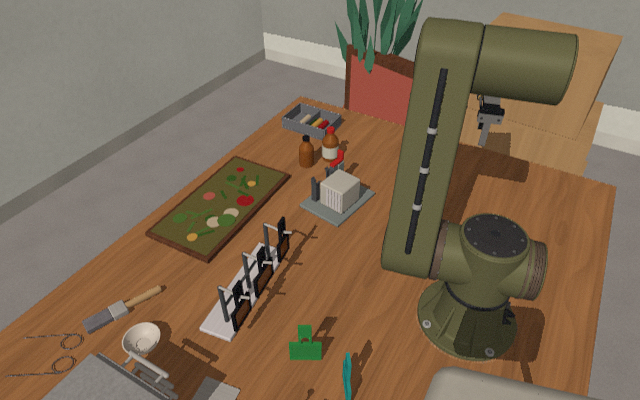

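View pics/top0.png

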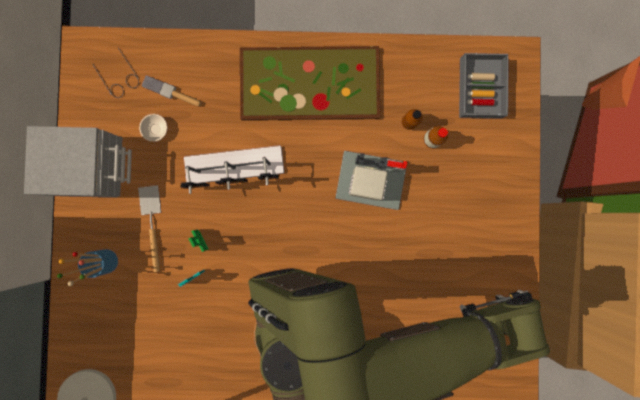

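```bash
python3 - <<'E'
from h import *
s=cv2.imread('pics/side0.png');t=cv2.imread('pics/top0.png')
z=lambda i,x0,x1,y0,y1,n,f:cv2.imwrite('pics/'+n,cv2.resize(i[y0:y1,x0:x1],None,fx=f,fy=f,interpolation=cv2.INTER_CUBIC))
z(s,195,305,205,345,'c1.png',4)
z(t,175,295,135,200,'c2.png',6)
z(t,330,415,140,215,'c3.png',7)
z(s,290,385,140,230,'c4.png',6)
E
```

```text
(no output)
```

View pics/c1.png

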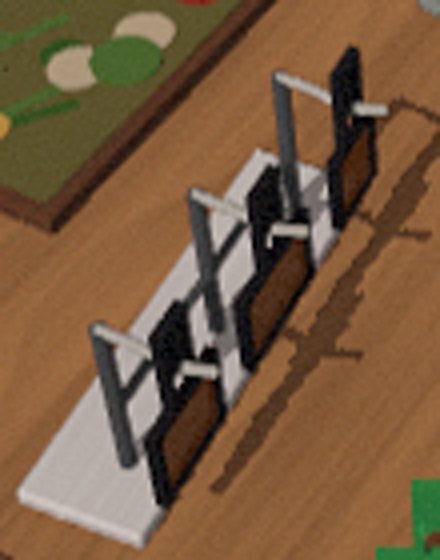

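View pics/c2.png

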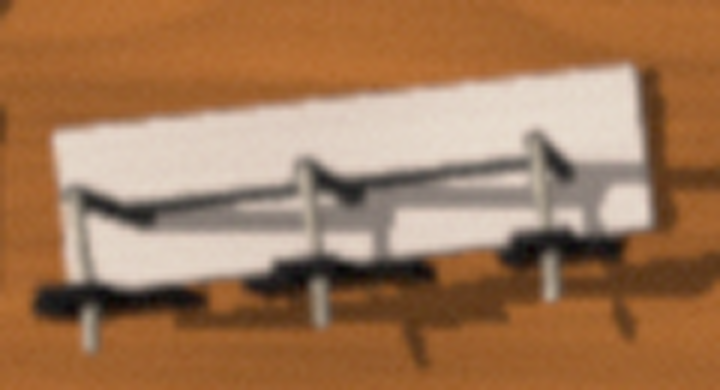

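View pics/c3.png

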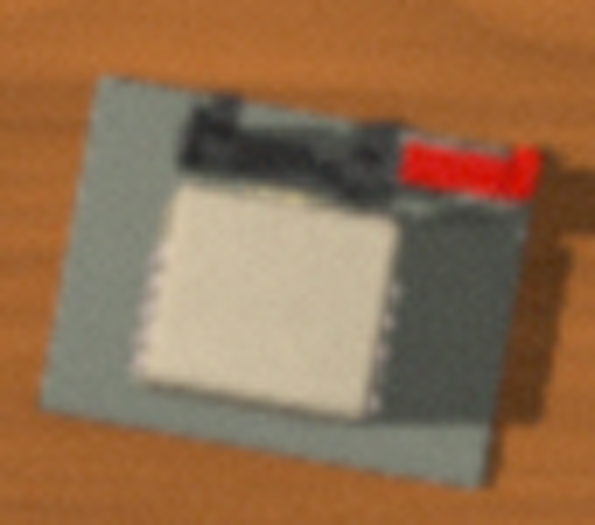

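View pics/c4.png

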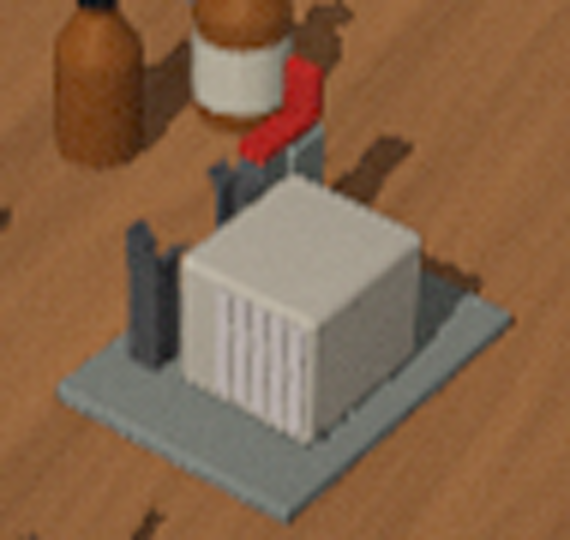

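```bash
python3 - <<'E'
from h import *
cs=cam('side');ct=cam('top')
f=lambda u,v:(195+u/4,205+v/4)
for n,(a,b) in dict(front=((163,507),(222,403)),mid=((239,371),(313,262)),far=((333,227),(376,178))).items():
    A=plane(cs,*f(*a),.044);B=plane(cs,*f(*b),.044);print(n,A.round(4),B.round(4),np.linalg.norm(A-B))
# hooks from top: free ends at z~.147, post tops at .15
g=lambda u,v:(175+u/6,135+v/6)
for n,a,b in (('L',(91,350),(75,190)),('M',(320,325),(304,162)),('R',(551,298),(535,137))):
    print(n,plane(ct,*g(*a),.147).round(4),plane(ct,*g(*b),.148).round(4))
# base corners z=.014
for p in((52,130),(633,65),(655,227),(68,290)): print('base',plane(ct,*g(*p),.014).round(4))
# lamp
k=lambda u,v:(330+u/7,140+v/7)
print('lampbase'); 
for p in((100,75),(537,147),(485,488),(40,408)): print(plane(ct,*k(*p),.01).round(4))
print('body top')
for p in((178,185),(398,220),(365,418),(138,383)): print(plane(ct,*k(*p),.103).round(4))
img=ct['img'].astype(int)
m=((img[:,:,0]>150)&(img[:,:,1]<60)&(img[:,:,2]<60)).astype(np.uint8); m[:, :380]=0;m[:,412:]=0;m[:150]=0;m[172:]=0
print(cv2.minAreaRect(cv2.findNonZero(m)))
print(cv2.boundingRect(m))
E
```

```text
front [0.4647 0.3493 0.044 ] [0.4793 0.2704 0.044 ] 0.08016090205787733
mid [0.4847 0.2449 0.044 ] [0.4953 0.1458 0.044 ] 0.09967645887597472
far [0.5012 0.1127 0.044 ] [0.5006 0.0589 0.044 ] 0.053791854526290546
L [0.4427 0.3094 0.147 ] [0.5216 0.3198 0.148 ]
M [0.4578 0.1967 0.147 ] [0.5383 0.2069 0.148 ]
R [0.474  0.0829 0.147 ] [0.5535 0.093  0.148 ]
base [0.5675 0.3726 0.014 ]
base [0.6108 0.0566 0.014 ]
base [0.5225 0.0422 0.014 ]
base [0.4803 0.3608 0.014 ]
lampbase
[ 0.6004 -0.1527  0.01  ]
[ 0.5715 -0.358   0.01  ]
[ 0.4113 -0.3365  0.01  ]
[ 0.4436 -0.1282  0.01  ]
body top
[ 0.5394 -0.1823  0.103 ]
[ 0.5264 -0.2789  0.103 ]
[ 0.4393 -0.2661  0.103 ]
[ 0.4522 -0.1667  0.103 ]
((396.5, 164.0), (6.0, 19.0), 90.0)
(387, 161, 20, 7)
```

```bash
python3 - <<'E'
from h import *
out=[]
for n,(x0,x1,y0,y1),nm in (('top',(350,412,148,176),'d1.png'),('side',(306,352,148,206),'d2.png')):
    a=np.mean([viewer.camera(n)['img'].astype(float) for _ in range(4)],0)[y0:y1,x0:x1,::-1]
    a=(255*np.clip(a/170,0,1)**.55).astype(np.uint8)
    F=12 if n=='top' else 10
    b=cv2.resize(a,None,fx=F,fy=F,interpolation=cv2.INTER_CUBIC)
    cv2.imwrite('pics/'+nm,b)
E
```

```text
(no output)
```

View pics/d1.png

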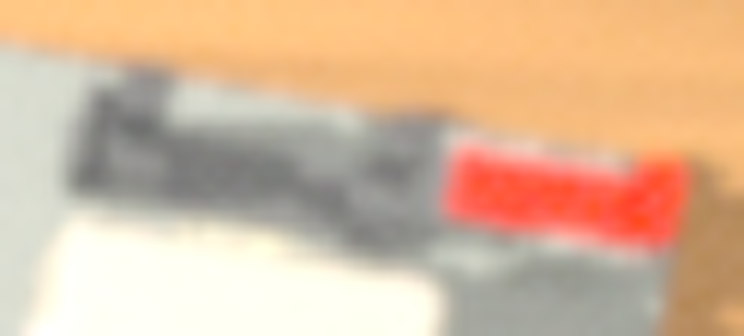

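View pics/d2.png

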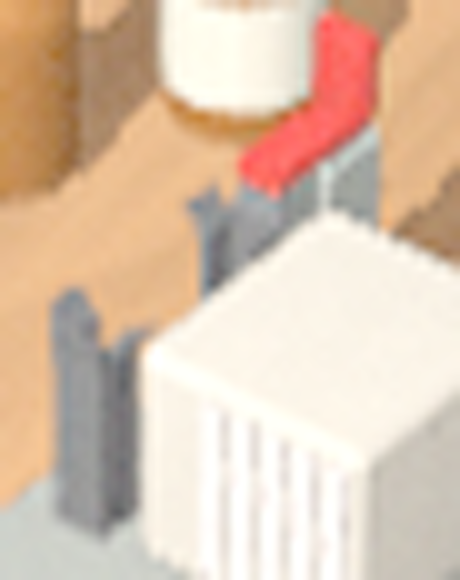

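```bash
python3 - <<'E'
from h import *
cs=cam('side');ct=cam('top')
yaw=-.146;c,s=np.cos(yaw),np.sin(yaw);R=np.array([[c,-s],[s,c]])
o=np.array([.4893,-.2235])
L=lambda P:(R.T@(P[:2]-o)*1000).round(1)
k=lambda u,v:(350+u/12,148+v/12)
j=lambda u,v:(306+u/10,148+v/10)
for n,p,z in (('red in top',(457,145),.107),('red in bot',(445,215),.107),('red out bot',(670,248),.137),('red out top',(688,160),.137),('tab inner top',(640,158),.137),
  ('flareL out top',(128,70),.096),('flareL out topR',(170,75),.096),('flareL bot left',(70,190),.096),('flareR out topR',(445,112),.096),('flareR out topL',(372,118),.096),('flareR bot R',(420,255),.096),('flareR botL',(345,240),.096),('lightpatchL',(140,150),.03)):
    print('top',n,L(plane(ct,*k(*p),z)))
for n,p,z in (('red in L',(240,168),.107),('red in R',(280,190),.099),('tabtop L',(320,15),.137),('tabtop R',(378,38),.137),
  ('chL tip far',(70,292),.096),('chL tip near',(145,330),.096),('chR tip far',(205,195),.096),('chL foot left',(57,515),.01),('chL foot mid',(100,535),.01),('chL foot right',(135,515),.01),
  ('body front L',(150,355),.103),('body near',(370,470),.103),('body far',(330,210),.103),):
    print('side',n,L(plane(cs,*j(*p),z)))
E
```

```text
top red in top [ 79.2 -46.8]
top red in bot [ 61.  -46.7]
top red out bot [ 58.4 -99.1]
top red out top [ 80.8 -99.9]
top tab inner top [ 79.3 -88.1]
top flareL out top [85.6 38.2]
top flareL out topR [86.1 27.3]
top flareL bot left [52.5 47.7]
top flareR out topR [ 88.7 -43.9]
top flareR out topL [ 84.  -25.7]
top flareR bot R [ 51.2 -43.7]
top flareR botL [ 51.8 -24. ]
top lightpatchL [74.7 26.3]
side red in L [ 74.2 -45.2]
side red in R [ 63.  -52.4]
side tabtop L [ 80.9 -96.7]
side tabtop R [ 58. -98.]
side chL tip far [85.  30.2]
side chL tip near [54.  30.6]
side chR tip far [ 83.  -38.1]
side chL foot left [82.7 40.8]
side chL foot mid [65.2 39.9]
side chL foot right [62.5 24.7]
side body front L [39.5 46.5]
side body near [-47.5  48.7]
side body far [ 40.5 -49.5]
```

```bash
cat >> h.py <<'E'
from scipy.spatial.transform import Rotation as Ro
def Rt():
    return Ro.from_euler('xyz',ctrl.get_obs()['eef_rot']).as_matrix()
def go(P,yaw):
    "to tcp P, tool x down, tool y along world heading yaw (mod pi choices printed)"
    o=ctrl.get_obs();R=Rt();print('t',o['time_s'],'pos',o['ee_pos'].round(4),'q',o['qpos'].round(2),'w',o['grip_width'].round(4),'F',o['force'].round(1))
    print('tool axes in world (cols)\n',R.round(3))
    print('shift in current tool axes mm',(R.T@(np.asarray(P)-o['ee_pos'])*1000).round(1))
    for h in (yaw,yaw+np.pi):
        y=np.array([np.cos(h),np.sin(h),0]);x=np.array([0,0,-1.]);T=np.c_[x,y,np.cross(x,y)]
        print('rotvec tool',Ro.from_matrix(R.T@T).as_rotvec().round(3))
E
python3 - <<'E'
from h import *
ct=cam('top')
for v in(296,300,304): print(plane(ct,175+90/6,135+v/6,.13).round(4))
go((.472,.312,.30),np.pi/2+.135)
yaw=-.146;c,s=np.cos(yaw),np.sin(yaw);R=np.array([[c,-s],[s,c]]);o=np.array([.4893,-.2235])
print('slot',o+R@[.07,0])
for u,v,z in((444,133,.13),(417,116,.12)):
    P=plane(ct,u,v,z);print('cap',P,(R.T@(P[:2]-o)*1000).round(1)-[70,0])
E
```

```text
[0.4704 0.3157 0.13  ]
[0.4684 0.3156 0.13  ]
[0.4664 0.3155 0.13  ]Traceback (most recent call last):
  File "<stdin>", line 4, in <module>
  File "h.py", line 24, in go
    o=ctrl.get_obs();R=Rt();print('t',o['time_s'],'pos',o['ee_pos'].round(4),'q',o['qpos'].round(2),'w',o['grip_width'].round(4),'F',o['force'].round(1))
                                                                                                        ^^^^^^^^^^^^^^^^^^^^^
AttributeError: 'float' object has no attribute 'round'
```

```bash
sed -i "s/o\['grip_width'\].round(4)/round(o['grip_width'],4)/" h.py
python3 - <<'E'
from h import *
ct=cam('top')
go((.471,.313,.30),np.pi/2+.135)
yaw=-.146;c,s=np.cos(yaw),np.sin(yaw);R=np.array([[c,-s],[s,c]]);o=np.array([.4893,-.2235])
print('slot',o+R@[.07,0])
for u,v,z in((444,133,.13),(417,116,.12)):
    P=plane(ct,u,v,z);print('cap',P,(R.T@(P[:2]-o)*1000).round(1)-[70,0])
E
```

```text
t 0.8 pos [ 0.1524 -0.5284  0.2055] q [-1.36  0.3   1.52 -0.    1.32 -0.07] w 0.094 F [-0.1 -0.   0.3]
tool axes in world (cols)
 [[-0.     0.277 -0.961]
 [-0.    -0.961 -0.277]
 [-1.     0.     0.   ]]
shift in current tool axes mm [ -94.6 -720.2 -539.3]
rotvec tool [-2.996  0.     0.   ]
rotvec tool [ 0.146  0.    -0.   ]
slot [ 0.55855526 -0.23368373]
cap [ 0.64390783 -0.4444271   0.13      ] [ 115.1 -196.1]
cap [ 0.69579693 -0.36455534  0.12      ] [ 154.8 -109.5]
```

>>> {"method": "play_rows", "body": {"deltas": [[[-40, 0, 0, 0, 0, 0, 94], [-40, 0, 0, 0, 0, 0, 94], [-15, -20, -15, 0, 0, 0, 94], [0, -32, -24, 0, 0, 0, 94], [0, -32, -24, 0, 0, 0, 94], [0, -32, -24, 0, 0, 0, 94], [0, -32, -24, 0, 0, 0, 94], [0, -32, -24, 0, 0, 0, 94], [0, -32, -24, 0, 0, 0, 94], [0, -32, -24, 0, 0, 0, 94]]], "grip_force": 20}}

```text
time_s: 1.8
ee_pos: [0.2608, -0.2418, 0.3006]
eef_rot: [2.123, 1.57, -0.738]
force: [0.6, -0.1, 0.7]
grip_width: 0.0939
```

>>> {"method": "play_rows", "body": {"deltas": [[[0, -32, -24, 0, 0, 0, 94], [0, -32, -24, 0, 0, 0, 94], [0, -32, -24, 0, 0, 0, 94], [0, -32, -24, 0, 0, 0, 94], [0, -32, -24, 0, 0, 0, 94], [0, -32, -24, 0, 0, 0, 94], [0, -32, -24, 0, 0, 0, 94], [0, -32, -24, 0, 0, 0, 94], [0, -32, -24, 0, 0, 0, 94], [0, -32, -24, 0, 0, 0, 94]]]}}

```text
time_s: 2.8
ee_pos: [0.4028, 0.1325, 0.3006]
eef_rot: [3.038, 1.57, 0.177]
force: [0.8, -0.7, -0.2]
grip_width: 0.0938
```

```bash
python3 - <<'E'
from h import *
go((.471,.313,.25),np.pi/2+.135)
E
```

```text
t 2.8 pos [0.4028 0.1325 0.3006] q [ 0.23 -0.05  1.69 -0.    1.5   1.52] w 0.0938 F [ 0.8 -0.7 -0.2]
tool axes in world (cols)
 [[ 0.001  0.277 -0.961]
 [ 0.    -0.961 -0.277]
 [-1.     0.    -0.001]]
shift in current tool axes mm [  50.7 -154.5 -115.6]
rotvec tool [-2.995e+00  0.000e+00 -1.000e-03]
rotvec tool [ 0.146 -0.001 -0.   ]
```

>>> {"method": "play_rows", "body": {"deltas": [[[0, -32, -24, 0, 0, 0, 80], [0, -32, -24, 0, 0, 0, 80], [0, -32, -24, 0, 0, 0, 60], [0, -32, -24, 0, 0, 0, 60], [0, -16, -12, 0, 0, 0, 60], [20, 0, 0, 0.07, 0, 0, 60], [20, 0, 0, 0.076, 0, 0, 60], [0, 0, 0, 0, 0, 0, 60], [0, 0, 0, 0, 0, 0, 60]]]}}

```text
time_s: 3.7
ee_pos: [0.4665, 0.2989, 0.2611]
eef_rot: [-2.876, 1.571, 0.403]
force: [0.5, -0.5, 0.0]
grip_width: 0.0599
```

```bash
python3 - <<'E'
from h import *
go((.471,.313,.25),np.pi/2+.135)
a=cam('side','side1.png');b=cam('top','top1.png')
i=a['img'][190:350,190:330,::-1];cv2.imwrite('pics/e1.png',cv2.resize(i,None,fx=4,fy=4,interpolation=3))
i=b['img'][100:220,170:310,::-1];cv2.imwrite('pics/e2.png',cv2.resize(i,None,fx=4,fy=4,interpolation=3))
E
```

```text
t 3.7 pos [0.4665 0.2989 0.2611] q [ 0.5   0.27  1.43 -0.    1.44  1.94] w 0.0599 F [ 0.5 -0.5  0. ]
tool axes in world (cols)
 [[ 0.     0.136 -0.991]
 [ 0.    -0.991 -0.136]
 [-1.    -0.    -0.   ]]
shift in current tool axes mm [ 11.1 -13.3  -6.4]
rotvec tool [-3.14 -0.   -0.  ]
rotvec tool [ 0.002 -0.     0.   ]
```

View pics/e1.png

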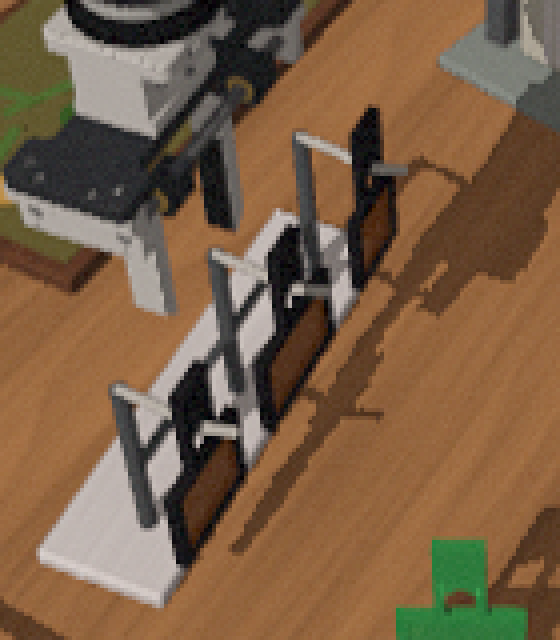

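View pics/e2.png

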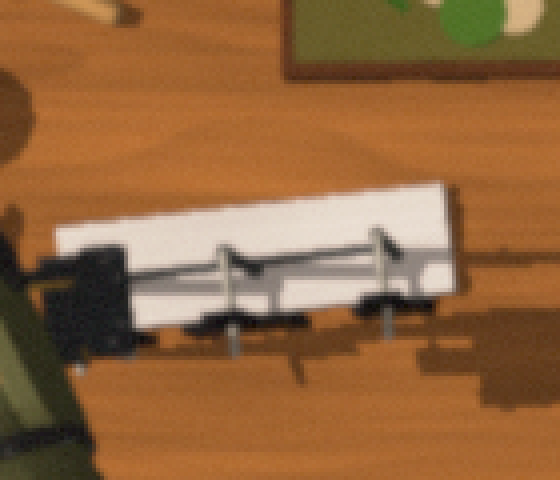

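```bash
python3 - <<'E'
from h import *
c=cam('side')
for p in((172,388),(204,361),(210,368)): print(plane(c,190+p[0]/4,190+p[1]/4,.178).round(4))
i=c['img'][255:340,225:260,::-1];cv2.imwrite('pics/e3.png',cv2.resize(i,None,fx=8,fy=7,interpolation=3))
E
```

```text
[0.4739 0.3218 0.178 ]
[0.4702 0.2972 0.178 ]
[0.4642 0.2996 0.178 ]
```

View pics/e3.png

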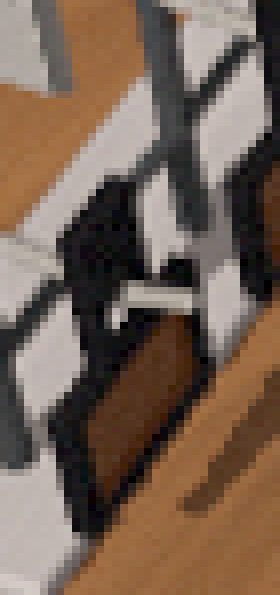

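>>> {"method": "play_rows", "body": {"deltas": [[[0, -12, -5, 0, 0, 0, 60], [40, 0, 0, 0, 0, 0, 60], [15, 0, 0, 0, 0, 0, 60], [0, 0, 0, 0, 0, 0, 60], [0, 0, 0, 0, 0, 0, 60]]]}}

```text
time_s: 4.35
ee_pos: [0.4702, 0.3121, 0.2065]
eef_rot: [-2.71, 1.57, 0.567]
force: [0.2, -0.5, 0.1]
grip_width: 0.0599
```

```bash
python3 - <<'E'
from h import *
go((.470,.312,.142),np.pi/2+.135)
E
```

```text
t 4.35 pos [0.4702 0.3121 0.2065] q [0.52 0.33 1.48 0.   1.33 1.96] w 0.0599 F [ 0.2 -0.5  0.1]
tool axes in world (cols)
 [[ 0.001  0.135 -0.991]
 [ 0.001 -0.991 -0.135]
 [-1.    -0.    -0.001]]
shift in current tool axes mm [64.5  0.1  0.2]
rotvec tool [-3.141e+00 -1.000e-03 -1.000e-03]
rotvec tool [ 0.    -0.001  0.   ]
```

>>> {"method": "play_rows", "body": {"deltas": [[[20, 0, 0, 0, 0, 0, 60], [20, 0, 0, 0, 0, 0, 60], [15, 0, 0, 0, 0, 0, 60], [9, 0, 0, 0, 0, 0, 60], [0, 0, 0, 0, 0, 0, 60], [0, 0, 0, 0, 0, 0, 60]]]}}

```text
time_s: 4.95
ee_pos: [0.4703, 0.3119, 0.1426]
eef_rot: [-2.733, 1.569, 0.544]
force: [-0.2, -0.4, -0.3]
grip_width: 0.0602
```

```bash
python3 - <<'E'
from h import *
go((.470,.312,.142),np.pi/2+.135)
a=cam('side')
i=a['img'][230:350,190:300,::-1];cv2.imwrite('pics/f1.png',cv2.resize(i,None,fx=5,fy=5,interpolation=3))
E
```

```text
t 4.95 pos [0.4703 0.3119 0.1426] q [0.52 0.39 1.55 0.   1.2  1.96] w 0.0602 F [-0.2 -0.4 -0.3]
tool axes in world (cols)
 [[ 0.001  0.134 -0.991]
 [ 0.001 -0.991 -0.134]
 [-1.    -0.001 -0.001]]
shift in current tool axes mm [ 0.6 -0.2  0.2]
rotvec tool [3.141e+00 1.000e-03 2.000e-03]
rotvec tool [-0.    -0.001  0.001]
```

View pics/f1.png

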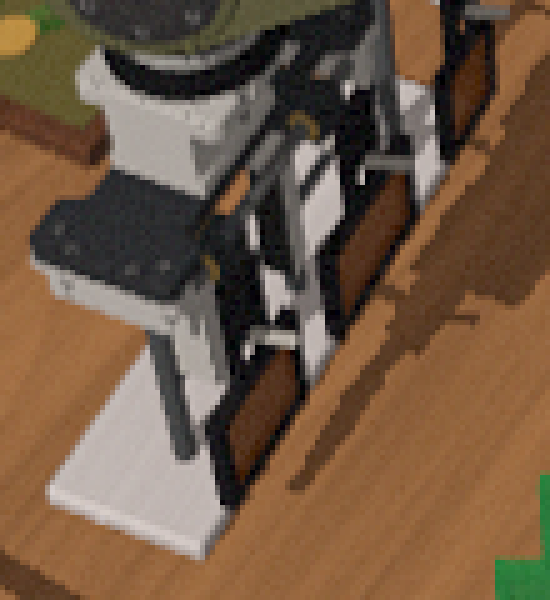

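>>> {"method": "play_rows", "body": {"deltas": [[[0, 0, 0, 0, 0, 0, 40], [0, 0, 0, 0, 0, 0, 30], [0, 0, 0, 0, 0, 0, 20], [0, 0, 0, 0, 0, 0, 20], [0, 0, 0, 0, 0, 0, 20], [0, 0, 0, 0, 0, 0, 20]]], "grip_force": 25}}

```text
time_s: 5.6
ee_pos: [0.4699, 0.3123, 0.1421]
eef_rot: [-2.216, 1.569, 1.061]
force: [-1.5, 5.0, 4.4]
grip_width: 0.0302
```

```bash
python3 - <<'E'
from h import *
go((.470,.312,.142),np.pi/2+.135)
a=cam('side')
i=a['img'][230:350,190:300,::-1];cv2.imwrite('pics/f2.png',cv2.resize(i,None,fx=5,fy=5,interpolation=3))
E
```

```text
t 5.6 pos [0.4699 0.3123 0.1421] q [0.52 0.39 1.56 0.   1.2  1.96] w 0.0302 F [-1.5  5.   4.4]
tool axes in world (cols)
 [[ 0.001  0.135 -0.991]
 [ 0.002 -0.991 -0.135]
 [-1.    -0.002 -0.001]]
shift in current tool axes mm [ 0.1  0.3 -0.1]
rotvec tool [3.142e+00 2.000e-03 2.000e-03]
rotvec tool [-0.    -0.001  0.002]
```

View pics/f2.png

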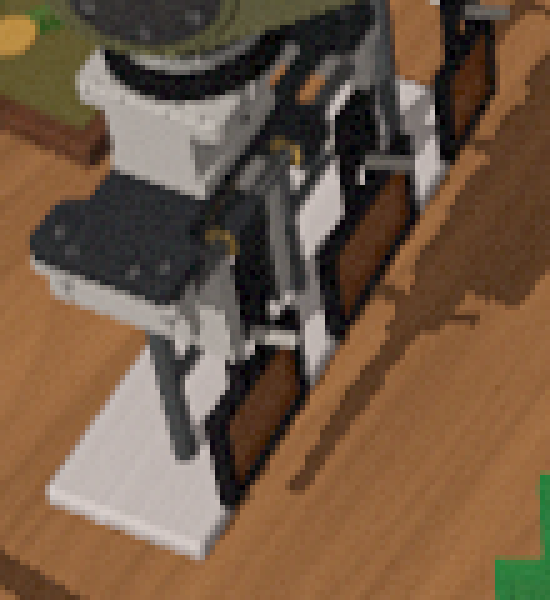

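>>> {"method": "play_rows", "body": {"deltas": [[[-7, 0, 0, 0, 0, 0, 20], [-7, 0, 0, 0, 0, 0, 20], [0, 0, 0, 0, 0, 0, 20], [0, 0, 0, 0, 0, 0, 20]]]}}

```text
time_s: 6.05
ee_pos: [0.4698, 0.3114, 0.1555]
eef_rot: [2.563, 1.571, -0.444]
force: [0.1, -0.2, -0.1]
grip_width: 0.0297
```

```bash
python3 - <<'E'
from h import *
go((.470,.312,.156),np.pi/2+.135)
a=cam('side')
i=a['img'][230:350,190:300,::-1];cv2.imwrite('pics/f3.png',cv2.resize(i,None,fx=5,fy=5,interpolation=3))
E
```

```text
t 6.05 pos [0.4698 0.3114 0.1555] q [ 0.52  0.37  1.54 -0.    1.23  1.96] w 0.0297 F [ 0.1 -0.2 -0.1]
tool axes in world (cols)
 [[ 0.     0.134 -0.991]
 [-0.    -0.991 -0.134]
 [-1.     0.    -0.   ]]
shift in current tool axes mm [-0.5 -0.6 -0.3]
rotvec tool [ 3.141 -0.     0.   ]
rotvec tool [-0. -0. -0.]
```

View pics/f3.png

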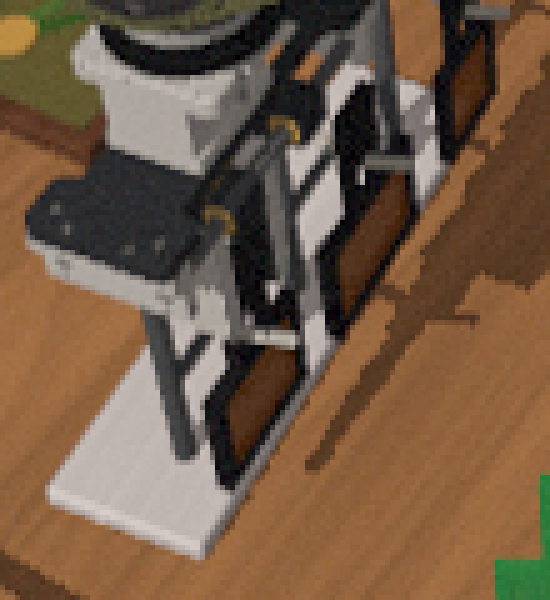

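>>> {"method": "play_rows", "body": {"deltas": [[[0, 0, 8, 0, 0, 0, 20], [0, 0, 10, 0, 0, 0, 20], [0, 0, 10, 0, 0, 0, 20], [0, 0, 10, 0, 0, 0, 20], [0, 0, 12, 0, 0, 0, 20], [0, 0, 12, 0, 0, 0, 20], [0, 0, 0, 0, 0, 0, 20]]]}}

```text
time_s: 6.8
ee_pos: [0.407, 0.3032, 0.1557]
eef_rot: [-1.099, 1.571, 2.178]
force: [-0.2, 0.1, -1.3]
grip_width: 0.0299
```

```bash
python3 - <<'E'
from h import *
go((.470,.312,.156),np.pi/2+.135)
a=cam('side')
i=a['img'][200:350,190:330,::-1];cv2.imwrite('pics/f4.png',cv2.resize(i,None,fx=4,fy=4,interpolation=3))
E
```

```text
t 6.8 pos [0.407  0.3032 0.1557] q [0.57 0.25 1.7  0.   1.19 2.  ] w 0.0299 F [-0.2  0.1 -1.3]
tool axes in world (cols)
 [[-0.     0.135 -0.991]
 [ 0.    -0.991 -0.135]
 [-1.    -0.     0.   ]]
shift in current tool axes mm [ -0.3  -0.3 -63.6]
rotvec tool [-3.141 -0.     0.   ]
rotvec tool [0.001 0.    0.   ]
```

View pics/f4.png

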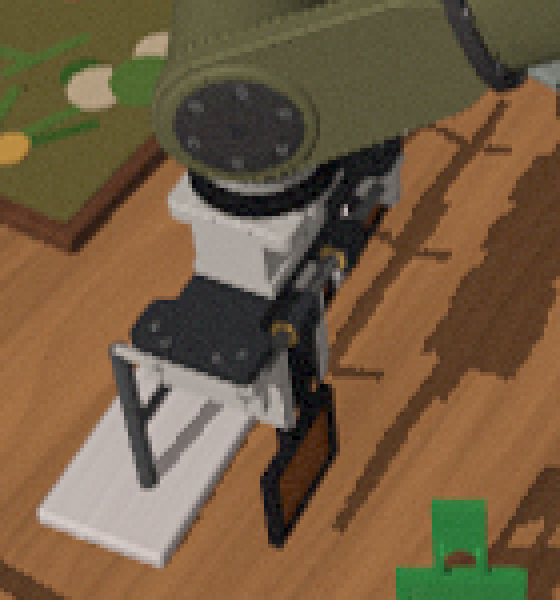

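>>> {"method": "play_rows", "body": {"deltas": [[[-25, 0, 0, 0, 0, 0, 20], [-35, 0, 0, 0, 0, 0, 20], [-35, 0, 0, 0.07, 0, 0, 20], [-35, 0, 0, 0.07, 0, 0, 20], [-35, 0, 0, 0.07, 0, 0, 20], [0, 0, 0, 0.071, 0, 0, 20], [0, 0, 0, 0, 0, 0, 20]]]}}

```text
time_s: 7.55
ee_pos: [0.4087, 0.3033, 0.321]
eef_rot: [-2.445, 1.569, 0.549]
force: [0.4, -1.0, -2.2]
grip_width: 0.0297
```

```bash
python3 - <<'E'
from h import *
go((.5586,-.2337,.32),np.pi/2-.146)
E
```

```text
t 7.55 pos [0.4087 0.3033 0.321 ] q [ 0.57  0.14  1.45 -0.    1.55  2.28] w 0.0297 F [ 0.4 -1.  -2.2]
tool axes in world (cols)
 [[ 0.001 -0.147 -0.989]
 [ 0.001 -0.989  0.147]
 [-1.    -0.001 -0.001]]
shift in current tool axes mm [   0.8  509.1 -227.2]
rotvec tool [3.14e+00 1.00e-03 2.00e-03]
rotvec tool [-0.002 -0.001  0.001]
```

>>> {"method": "play_rows", "body": {"deltas": [[[0, 14, -6, 0, 0, 0, 20], [0, 28, -13, 0, 0, 0, 20], [0, 32, -14, 0, 0, 0, 20], [0, 32, -14, 0, 0, 0, 20], [0, 32, -14, 0, 0, 0, 20], [0, 32, -14, 0, 0, 0, 20], [0, 32, -14, 0, 0, 0, 20], [0, 32, -14, 0, 0, 0, 20], [0, 32, -14, 0, 0, 0, 20], [0, 32, -14, 0, 0, 0, 20]]]}}

```text
time_s: 8.55
ee_pos: [0.4943, -0.013, 0.3197]
eef_rot: [0.137, 1.57, 3.134]
force: [0.4, 0.1, 0.7]
grip_width: 0.0302
```

>>> {"method": "play_rows", "body": {"deltas": [[[0, 32, -14, 0, 0, 0, 20], [0, 32, -14, 0, 0, 0, 20], [0, 32, -14, 0, 0, 0, 20], [0, 32, -14, 0, 0, 0, 20], [0, 30, -14, 0, 0, 0, 20], [0, 24, -11, 0, 0, 0, 20], [0, 15, -8, 0, 0, 0, 20], [0, 0, 0, 0, 0, 0, 20], [0, 0, 0, 0, 0, 0, 20], [0, 0, 0, 0, 0, 0, 20]]]}}

```text
time_s: 9.55
ee_pos: [0.5535, -0.2181, 0.3203]
eef_rot: [-0.494, 1.57, 2.502]
force: [1.8, -0.3, -1.7]
grip_width: 0.0303
```

```bash
python3 - <<'E'
from h import *
go((.5586,-.2337,.24),np.pi/2-.146)
a=cam('side','s5.png')
i=a['img'][90:240,270:410,::-1];cv2.imwrite('pics/g1.png',cv2.resize(i,None,fx=4,fy=4,interpolation=3))
i=cam('top')['img'][120:220,320:440,::-1];cv2.imwrite('pics/g2.png',cv2.resize(i,None,fx=4,fy=4,interpolation=3))
E
```

```text
t 9.55 pos [ 0.5535 -0.2181  0.3203] q [-0.44  0.35  1.19  0.    1.6   1.28] w 0.0303 F [ 1.8 -0.3 -1.7]
tool axes in world (cols)
 [[-0.    -0.145 -0.989]
 [ 0.    -0.989  0.145]
 [-1.    -0.     0.   ]]
shift in current tool axes mm [80.3 14.7 -7.3]
rotvec tool [-3.141e+00 -0.000e+00  1.000e-03]
rotvec tool [0.001 0.    0.   ]
```

View pics/g1.png

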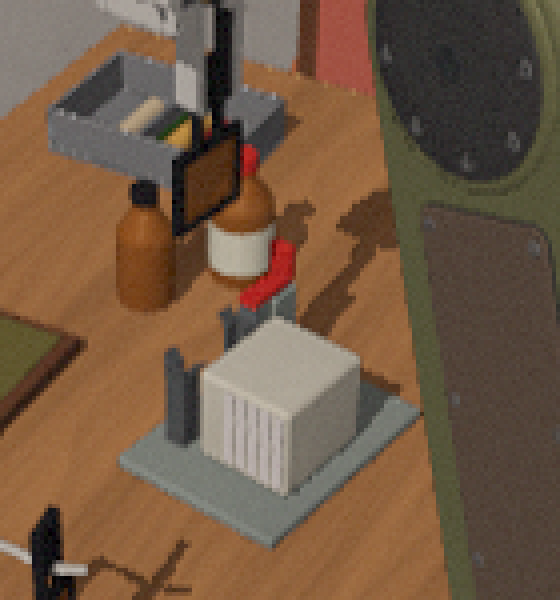

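View pics/g2.png

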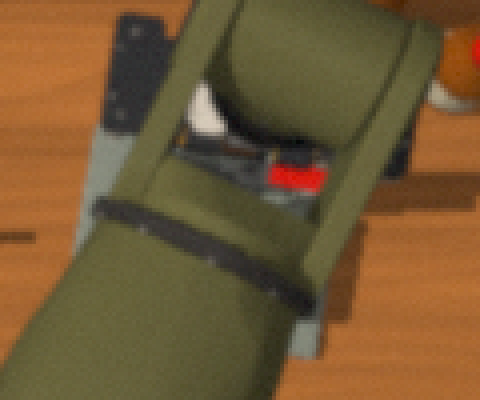

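>>> {"method": "play_rows", "body": {"deltas": [[[0, 8, -4, 0, 0, 0, 20], [0, 7, -3, 0, 0, 0, 20], [30, 0, 0, 0, 0, 0, 20], [40, 0, 0, 0, 0, 0, 20], [30, 0, 0, 0, 0, 0, 20], [15, 0, 0, 0, 0, 0, 20], [0, 0, 0, 0, 0, 0, 20], [0, 0, 0, 0, 0, 0, 20]]]}}

```text
time_s: 10.45
ee_pos: [0.5589, -0.2349, 0.2062]
eef_rot: [2.794, 1.57, -0.494]
force: [-0.3, 0.3, -1.0]
grip_width: 0.03
```

```bash
python3 - <<'E'
from h import *
go((.5586,-.2337,.205),np.pi/2-.146)
a=cam('side','s6.png')
i=a['img'][120:215,290:370,::-1].astype(float);i=(255*np.clip(i/200,0,1)**.6).astype(np.uint8);cv2.imwrite('pics/g3.png',cv2.resize(i,None,fx=6,fy=6,interpolation=3))
a=cam('top')
i=a['img'][140:190,340:420,::-1].astype(float);i=(255*np.clip(i/200,0,1)**.6).astype(np.uint8);cv2.imwrite('pics/g4.png',cv2.resize(i,None,fx=8,fy=8,interpolation=3))
E
```

```text
t 10.45 pos [ 0.5589 -0.2349  0.2062] q [-0.46  0.43  1.35 -0.    1.37  1.26] w 0.03 F [-0.3  0.3 -1. ]
tool axes in world (cols)
 [[ 0.001 -0.146 -0.989]
 [-0.    -0.989  0.146]
 [-1.     0.    -0.001]]
shift in current tool axes mm [ 1.2 -1.1  0.5]
rotvec tool [ 3.141e+00 -0.000e+00  1.000e-03]
rotvec tool [-0.    -0.001 -0.   ]
```

View pics/g3.png

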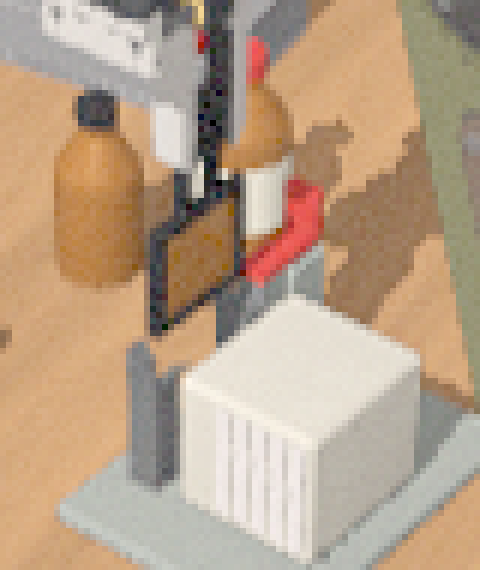

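View pics/g4.png

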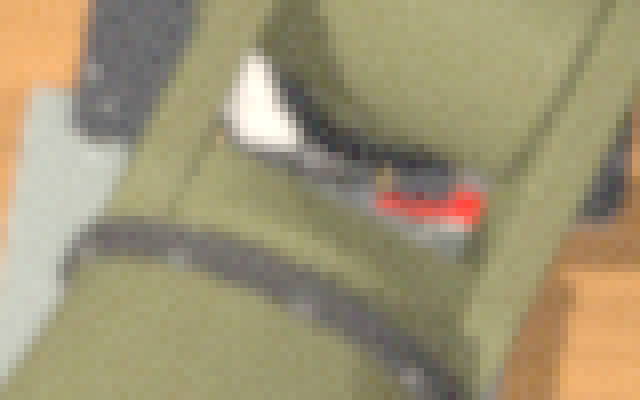

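```bash
python3 - <<'E'
from h import *
c=cam('side')
yaw=-.146;k,s=np.cos(yaw),np.sin(yaw);R=np.array([[k,-s],[s,k]]);o=np.array([.5586,-.2337])
L=lambda P:(R.T@(P[:2]-o)*1000).round(1)
for n,p,z in(('BL -x',(163,335),.108),('BL +x',(150,327),.108),('BR -x',(241,280),.108),('TL -x',(162,232),.174),('TL+x',(150,225),.174),('TR -x',(240,182),.174),('chLfar',(135,342),.096),('chLnear',(178,370),.096),('keeper in L',(244,268),.107)):
    print(n,L(plane(c,290+p[0]/6,120+p[1]/6,z)))
E
```

```text
BL -x [-0.7 28.4]
BL +x [ 9.  27.3]
BR -x [ -3.4 -36.2]
TL -x [ 0.3 27.8]
TL+x [ 9.  26.9]
TR -x [ -3.6 -33.1]
chLfar [16.9 30.4]
chLnear [-16.1  34.9]
keeper in L [  2.9 -47.1]
```

```bash
python3 - <<'E'
from h import *
c=cam('side')
T=Rt();P=ctrl.get_obs()['ee_pos']
# filter frame: z up=-tool x; y=-tool y ; x=-tool z
i=c['img'][110:215,285:370,::-1].astype(float);i=(255*np.clip(i/200,0,1)**.6).astype(np.uint8);i=cv2.resize(i,None,fx=7,fy=7,interpolation=0)
def d(p,col):
    w=P+T@np.array([-p[2],-p[1],-p[0]]);u,v=proj(c,w);cv2.circle(i,(int((u-285+.5)*7),int((v-110+.5)*7)),3,col,-1)
for W,col in((.075,(0,0,255)),(.06,(0,255,0)),(.09,(255,0,0))):
    for sy in(-1,1):
        for z in(-.098,-.032): 
            for x in (-.004,): d((x,sy*W/2,z),col)
for sy in (-1,1): d((-.004,sy*.015,-.032),(255,255,0))
cv2.imwrite('pics/g5.png',i)
E
```

View pics/g5.png

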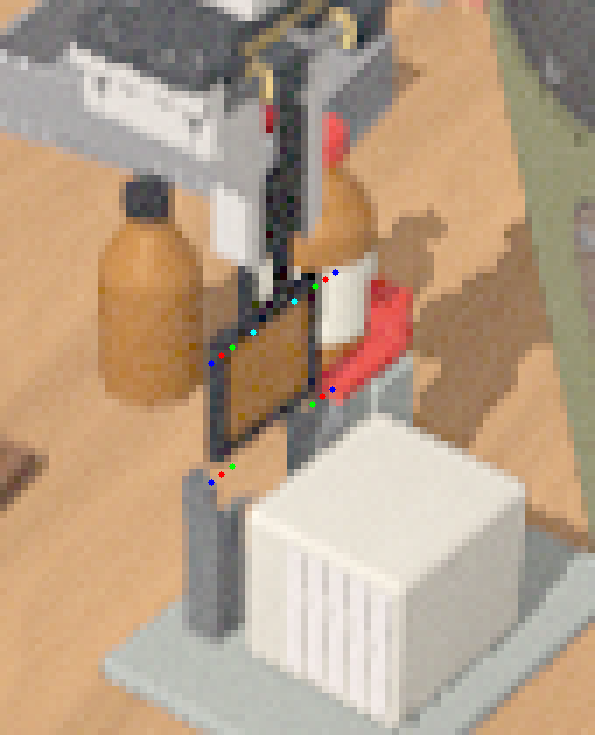

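```bash
python3 - <<'E'
from h import *
c=cam('side')
a=np.mean([c['img'].astype(float)]+[viewer.camera('side')['img'].astype(float) for _ in range(3)],0)
a=a[140:185,308:340,::-1];a=(255*np.clip(a/200,0,1)**.6).astype(np.uint8);i=cv2.resize(a,None,fx=14,fy=13,interpolation=0)
T=Rt();P=ctrl.get_obs()['ee_pos']
def d(p,col):
    w=P+T@np.array([-p[2],-p[1],-p[0]]);u,v=proj(c,w);print((u,v));cv2.circle(i,(int((u-308+.5)*14),int((v-140+.5)*13)),4,col,-1)
for x,col in((-.004,(0,0,255)),(.004,(0,255,0))):
  for sy in(-1,1):
    for z in(-.098,-.032): d((x,sy*.0375,z),col)
cv2.imwrite('pics/g6.png',i)
E
```

```text
(np.float64(330.6408866394401), np.float64(166.45968521326225))
(np.float64(331.03452993001906), np.float64(149.67360775027132))
(np.float64(316.2717216974017), np.float64(177.4989901667749))
(np.float64(316.23316049835336), np.float64(160.5221939458085))
(np.float64(328.6983183988536), np.float64(165.54722603168437))
(np.float64(329.0328415858665), np.float64(148.77642187668053))
(np.float64(314.3060187095817), np.float64(176.53051350824708))
(np.float64(314.20688414308773), np.float64(159.56824366388705))
```

View pics/g6.png

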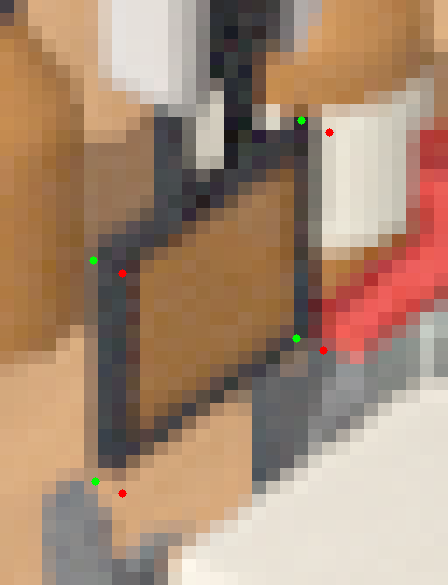

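>>> {"method": "play_rows", "body": {"deltas": [[[0, -1, 0.5, 0, 0, 0, 20], [6, 0, 0, 0, 0, 0, 20], [6, 0, 0, 0, 0, 0, 20], [6, 0, 0, 0, 0, 0, 20], [6, 0, 0, 0, 0, 0, 20], [0, 0, 0, 0, 0, 0, 20]]]}}

```text
time_s: 11.45
ee_pos: [0.5581, -0.2335, 0.1807]
eef_rot: [0.467, 1.57, -2.821]
force: [-0.2, -2.2, -1.2]
grip_width: 0.0299
```

```bash
python3 - <<'E'
from h import *
go((.5586,-.2337,.128),np.pi/2-.146)
c=cam('side')
i=c['img'][120:215,290:370,::-1].astype(float);i=(255*np.clip(i/200,0,1)**.6).astype(np.uint8);cv2.imwrite('pics/h1.png',cv2.resize(i,None,fx=6,fy=6,interpolation=3))
E
```

```text
t 11.45 pos [ 0.5581 -0.2335  0.1807] q [-0.46  0.44  1.39 -0.    1.31  1.26] w 0.0299 F [-0.2 -2.2 -1.2]
tool axes in world (cols)
 [[-0.    -0.146 -0.989]
 [-0.    -0.989  0.146]
 [-1.     0.     0.   ]]
shift in current tool axes mm [52.7  0.1 -0.5]
rotvec tool [ 3.141e+00 -0.000e+00 -1.000e-03]
rotvec tool [-0.  0. -0.]
```

View pics/h1.png

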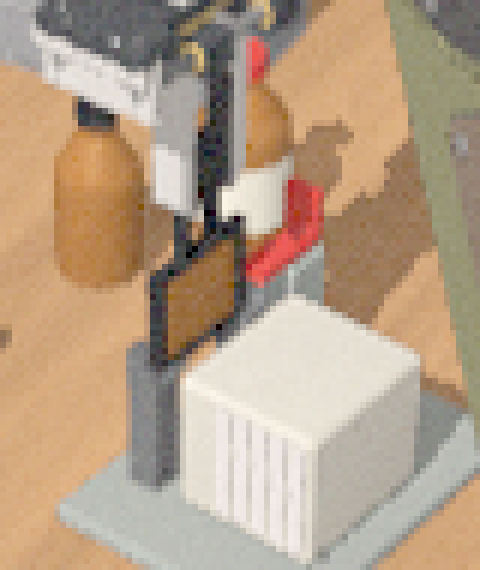

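>>> {"method": "play_rows", "body": {"deltas": [[[4, 0, 0, 0, 0, 0, 20], [4, 0, 0, 0, 0, 0, 20], [4, 0, 0, 0, 0, 0, 20], [0, 0, 0, 0, 0, 0, 20]]]}}

```text
time_s: 11.9
ee_pos: [0.558, -0.2334, 0.1687]
eef_rot: [-0.14, 1.57, 2.855]
force: [-0.6, -1.5, -3.1]
grip_width: 0.0298
```

>>> {"method": "play_rows", "body": {"deltas": [[[4, 0, 0, 0, 0, 0, 20], [4, 0, 0, 0, 0, 0, 20], [4, 0, 0, 0, 0, 0, 20], [0, 0, 0, 0, 0, 0, 20]]]}}

```text
time_s: 12.3
ee_pos: [0.558, -0.2333, 0.1566]
eef_rot: [-0.189, 1.57, 2.806]
force: [-0.9, -3.4, -3.6]
grip_width: 0.03
```

```bash
python3 - <<'E'
from h import *
go((.5586,-.2337,.128),np.pi/2-.146)
c=cam('side')
i=c['img'][120:215,290:370,::-1].astype(float);i=(255*np.clip(i/200,0,1)**.6).astype(np.uint8);cv2.imwrite('pics/h2.png',cv2.resize(i,None,fx=6,fy=6,interpolation=3))
E
```

```text
t 12.3 pos [ 0.558  -0.2333  0.1566] q [-0.46  0.46  1.41 -0.    1.27  1.26] w 0.03 F [-0.9 -3.4 -3.6]
tool axes in world (cols)
 [[-0.001 -0.146 -0.989]
 [ 0.    -0.989  0.146]
 [-1.    -0.     0.001]]
shift in current tool axes mm [28.6  0.3 -0.6]
rotvec tool [ 3.141e+00  0.000e+00 -1.000e-03]
rotvec tool [-0.     0.001  0.   ]
```

View pics/h2.png

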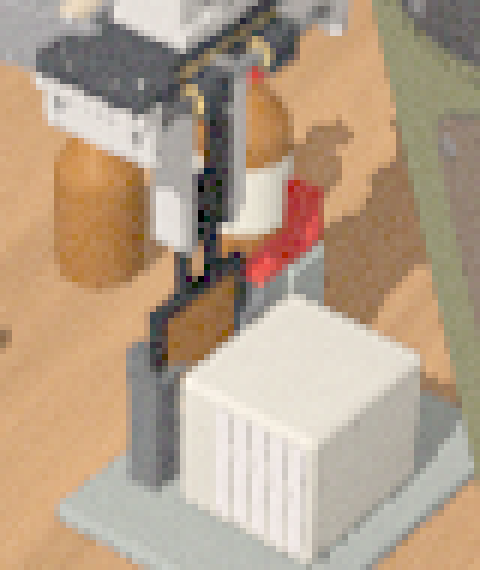

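>>> {"method": "play_rows", "body": {"deltas": [[[4, 0, 0, 0, 0, 0, 20], [4, 0, 0, 0, 0, 0, 20], [4, 0, 0, 0, 0, 0, 20], [4, 0, 0, 0, 0, 0, 20], [0, 0, 0, 0, 0, 0, 20]]]}}

```text
time_s: 12.85
ee_pos: [0.558, -0.2333, 0.1407]
eef_rot: [-0.267, 1.57, 2.728]
force: [-0.4, -2.6, -3.2]
grip_width: 0.0293
```

```bash
python3 - <<'E'
from h import *
go((.5586,-.2337,.128),np.pi/2-.146)
c=cam('side')
i=c['img'][120:215,290:370,::-1].astype(float);i=(255*np.clip(i/200,0,1)**.6).astype(np.uint8);cv2.imwrite('pics/h3.png',cv2.resize(i,None,fx=6,fy=6,interpolation=3))
E
```

```text
t 12.85 pos [ 0.558  -0.2333  0.1407] q [-0.46  0.48  1.43 -0.    1.23  1.26] w 0.0293 F [-0.4 -2.6 -3.2]
tool axes in world (cols)
 [[-0.001 -0.146 -0.989]
 [ 0.    -0.989  0.146]
 [-1.    -0.     0.001]]
shift in current tool axes mm [12.7  0.3 -0.6]
rotvec tool [ 3.141e+00  0.000e+00 -1.000e-03]
rotvec tool [-0.     0.001  0.   ]
```

View pics/h3.png

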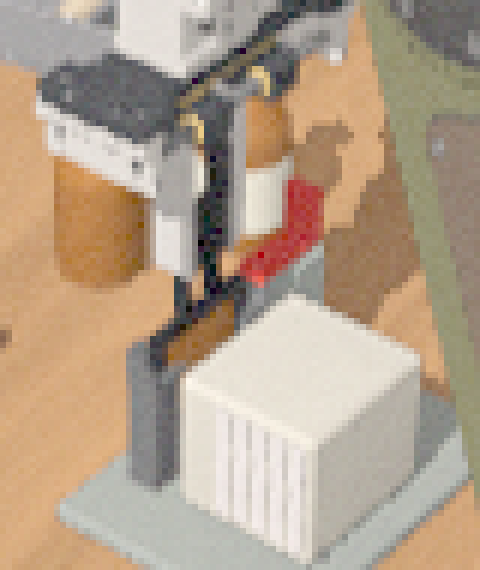

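>>> {"method": "play_rows", "body": {"deltas": [[[4, 0, 0, 0, 0, 0, 20], [4, 0, 0, 0, 0, 0, 20], [2, 0, 0, 0, 0, 0, 20], [0, 0, 0, 0, 0, 0, 20]]]}}

```text
time_s: 13.3
ee_pos: [0.5581, -0.2333, 0.1309]
eef_rot: [-0.306, 1.57, 2.689]
force: [0.9, -2.0, -2.9]
grip_width: 0.0301
```

>>> {"method": "play_rows", "body": {"deltas": [[[2, 0, 0, 0, 0, 0, 20], [1, 0, 0, 0, 0, 0, 20], [0, 0, 0, 0, 0, 0, 20]]]}}

```text
time_s: 13.6
ee_pos: [0.5582, -0.2333, 0.1283]
eef_rot: [-0.721, 1.571, 2.275]
force: [0.2, -2.8, -0.8]
grip_width: 0.03
```

>>> {"method": "play_rows", "body": {"deltas": [[[1, 0, 0, 0, 0, 0, 20], [1, 0, 0, 0, 0, 0, 20], [0, 0, 0, 0, 0, 0, 20]]]}}

```text
time_s: 13.9
ee_pos: [0.5585, -0.2333, 0.1272]
eef_rot: [3.091, 1.57, -0.197]
force: [-0.8, -0.7, 6.4]
grip_width: 0.03
```

```bash
python3 - <<'E'
from h import *
go((.5586,-.2337,.128),np.pi/2-.146)
c=cam('side')
i=c['img'][120:215,290:370,::-1].astype(float);i=(255*np.clip(i/200,0,1)**.6).astype(np.uint8);cv2.imwrite('pics/h4.png',cv2.resize(i,None,fx=6,fy=6,interpolation=3))
E
```

```text
t 13.9 pos [ 0.5585 -0.2333  0.1272] q [-0.46  0.49  1.44  0.    1.21  1.26] w 0.03 F [-0.8 -0.7  6.4]
tool axes in world (cols)
 [[ 0.001 -0.146 -0.989]
 [-0.    -0.989  0.146]
 [-1.     0.    -0.001]]
shift in current tool axes mm [-0.8  0.4 -0.1]
rotvec tool [ 3.142e+00 -0.000e+00  2.000e-03]
rotvec tool [-0.    -0.001 -0.   ]
```

View pics/h4.png

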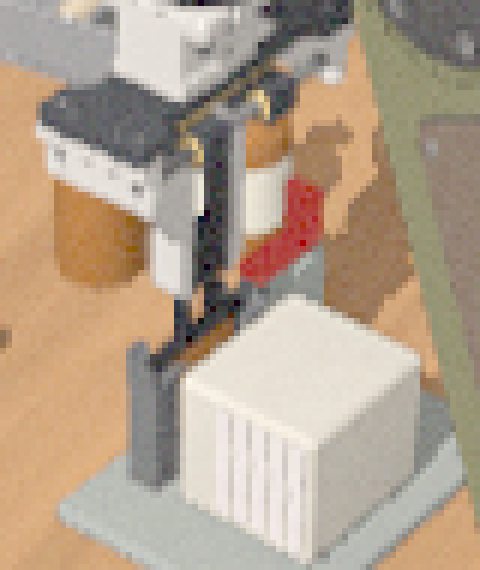

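>>> {"method": "play_rows", "body": {"deltas": [[[0, 0, 0, 0, 0, 0, 36], [0, 0, 0, 0, 0, 0, 44], [0, 0, 0, 0, 0, 0, 50], [0, 0, 0, 0, 0, 0, 50], [-30, 0, 0, 0, 0, 0, 50], [-45, 0, 0, 0, 0, 0, 50], [-45, 0, 0, 0, 0, 0, 50], [0, 0, 0, 0, 0, 0, 50]]]}}

```text
time_s: 14.75
ee_pos: [0.5598, -0.234, 0.253]
eef_rot: [2.845, 1.561, -0.443]
force: [0.2, -0.2, -0.1]
grip_width: 0.05
```

```bash
python3 - <<'E'
from h import *
yaw=-.146;k,s=np.cos(yaw),np.sin(yaw);R=np.array([[k,-s],[s,k]]);o=np.array([.5586,-.2337])
p=o+R@[0,-.135]
go((p[0],p[1],.115),np.pi/2-.146)
c=cam('side')
i=c['img'][120:215,290:370,::-1].astype(float);i=(255*np.clip(i/200,0,1)**.6).astype(np.uint8);cv2.imwrite('pics/h5.png',cv2.resize(i,None,fx=6,fy=6,interpolation=3))
E
```

```text
t 14.75 pos [ 0.5598 -0.234   0.253 ] q [-0.46  0.39  1.29  0.    1.45  1.26] w 0.05 F [ 0.2 -0.2 -0.1]
tool axes in world (cols)
 [[ 0.009 -0.146 -0.989]
 [-0.004 -0.989  0.146]
 [-1.     0.003 -0.009]]
shift in current tool axes mm [138.4 134.4   2.5]
rotvec tool [ 3.141 -0.005  0.015]
rotvec tool [-0.    -0.009 -0.003]
```

View pics/h5.png

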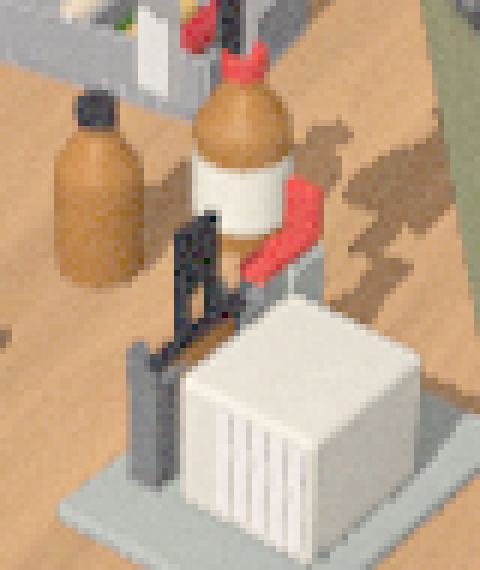

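>>> {"method": "play_rows", "body": {"deltas": [[[0, 15, 0, 0, 0, 0, 20], [0, 30, 0, 0, 0, 0, 0], [0, 30, 0, 0, 0, 0, 0], [0, 30, 0, 0, 0, 0, 0], [0, 20, 0, 0, 0, 0, 0], [0, 10, 0, 0, 0, 0, 0], [20, 0, 0, 0, 0, 0, 0], [30, 0, 0, 0, 0, 0, 0], [30, 0, 0, 0, 0, 0, 0], [0, 0, 0, 0, 0, 0, 0]]]}}

```text
time_s: 15.8
ee_pos: [0.5373, -0.3655, 0.1619]
eef_rot: [-0.52, 1.563, 2.476]
force: [0.1, -0.4, 0.3]
grip_width: -0.0003
```

```bash
python3 - <<'E'
from h import *
yaw=-.146;k,s=np.cos(yaw),np.sin(yaw);R=np.array([[k,-s],[s,k]]);o=np.array([.5586,-.2337])
p=o+R@[0,-.135]
go((p[0],p[1],.117),np.pi/2-.146)
c=cam('side')
i=c['img'][90:215,290:400,::-1].astype(float);i=(255*np.clip(i/200,0,1)**.6).astype(np.uint8);cv2.imwrite('pics/k1.png',cv2.resize(i,None,fx=5,fy=5,interpolation=3))
E
```

```text
t 15.8 pos [ 0.5373 -0.3655  0.1619] q [-0.65  0.56  1.25  0.    1.34  1.06] w -0.0003 F [ 0.1 -0.4  0.3]
tool axes in world (cols)
 [[-0.006 -0.145 -0.989]
 [ 0.005 -0.989  0.145]
 [-1.    -0.004  0.007]]
shift in current tool axes mm [44.9  1.7 -2.2]
rotvec tool [-3.141 -0.006  0.01 ]
rotvec tool [0.    0.007 0.004]
```

View pics/k1.png

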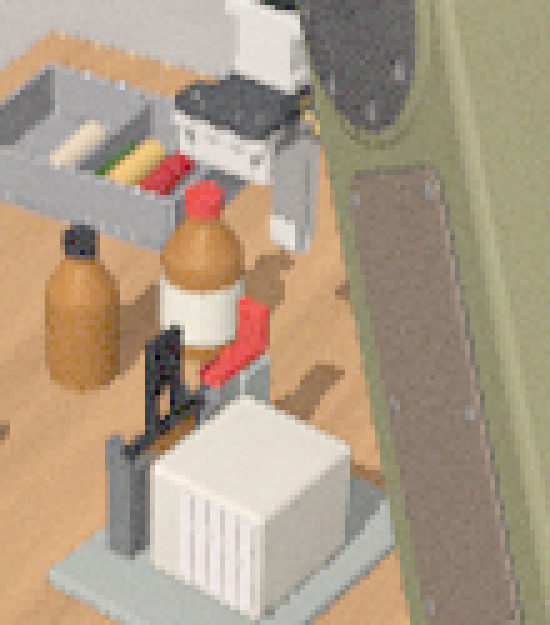

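Clear; lower and approach the keeper's tab.

>>> {"method": "play_rows", "body": {"deltas": [[[20, 0, -2, 0, 0, 0, 0], [20, 0, 0, 0, 0, 0, 0], [5, 0, 0, 0, 0, 0, 0], [0, -6, 0, 0, 0, 0, 0], [0, -6, 0, 0, 0, 0, 0], [0, -5, 0, 0, 0, 0, 0], [0, -4, 0, 0, 0, 0, 0], [0, -4, 0, 0, 0, 0, 0], [0, 0, 0, 0, 0, 0, 0]]]}}

```text
time_s: 16.75
ee_pos: [0.5444, -0.3421, 0.1218]
eef_rot: [2.679, 1.57, -0.609]
force: [-0.4, -0.9, 0.3]
grip_width: 0.0003
```

```bash
cat > k.py <<'E'
import sys
from h import *
yaw=-.146;k,s=np.cos(yaw),np.sin(yaw);R=np.array([[k,-s],[s,k]]);o=np.array([.5586,-.2337])
p=ctrl.get_obs()['ee_pos'];print('slot frame TCP',(R.T@(p[:2]-o)*1000).round(1),p[2]);print(ctrl.get_obs()['force'].round(1))
c=cam('side')
i=c['img'][90:215,290:400,::-1].astype(float);i=(255*np.clip(i/200,0,1)**.6).astype(np.uint8);cv2.imwrite('pics/'+sys.argv[1],cv2.resize(i,None,fx=5,fy=5,interpolation=3))
E
python3 k.py k2.png
```

```text
slot frame TCP [   1.8 -109.3] 0.12184277968158011
[-0.4 -0.9  0.3]
```

View pics/k2.png

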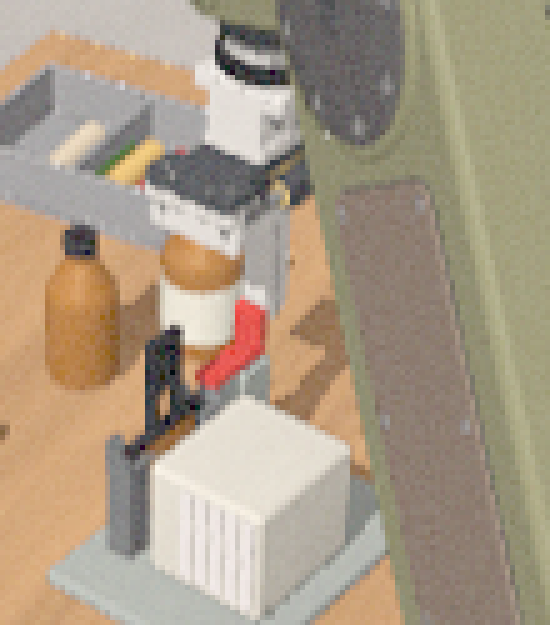

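>>> {"method": "play_rows", "body": {"deltas": [[[0, -4, 0, 0, 0, 0, 0], [0, -4, 0, 0, 0, 0, 0], [0, -4, 0, 0, 0, 0, 0], [0, -4, 0, 0, 0, 0, 0], [0, -4, 0, 0, 0, 0, 0], [0, 0, 0, 0, 0, 0, 0]]]}}

```text
time_s: 17.4
ee_pos: [0.5472, -0.322, 0.1214]
eef_rot: [-0.843, 1.57, 2.153]
force: [0.6, -0.2, -1.1]
grip_width: 0.0002
```

```bash
python3 k.py k3.png
```

```text
slot frame TCP [  1.6 -89. ] 0.12140000923695213
[ 0.6 -0.2 -1.1]
```

View pics/k3.png

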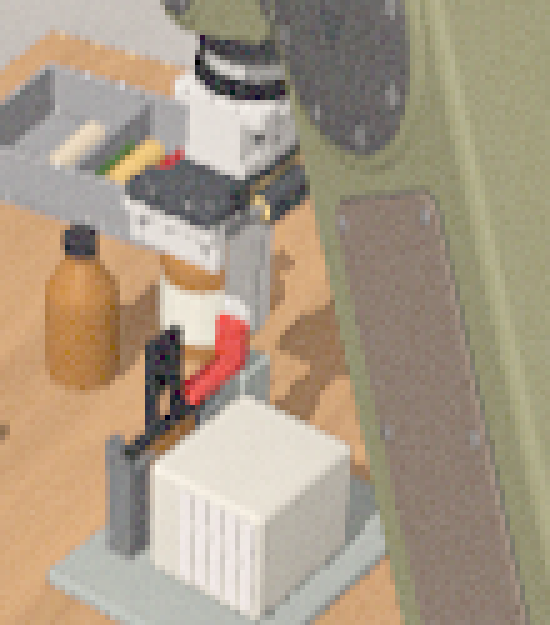

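The keeper is moving across over the shoulder; continue in small steps watching the force.

>>> {"method": "play_rows", "body": {"deltas": [[[0, -3, 0, 0, 0, 0, 0], [0, -3, 0, 0, 0, 0, 0], [0, 0, 0, 0, 0, 0, 0]]]}}

```text
time_s: 17.75
ee_pos: [0.5477, -0.318, 0.1214]
eef_rot: [1.674, 1.568, -1.614]
force: [0.2, -10.1, -1.7]
grip_width: 0.0005
```

>>> {"method": "play_rows", "body": {"deltas": [[[0, -2, 0, 0, 0, 0, 0], [0, 0, 0, 0, 0, 0, 0]]]}}

```text
time_s: 17.95
ee_pos: [0.5477, -0.3177, 0.1216]
eef_rot: [1.775, 1.565, -1.514]
force: [-1.6, -20.9, -3.2]
grip_width: 0.0008
```

>>> {"method": "play_rows", "body": {"deltas": [[[0, -1, 0, 0, 0, 0, 0], [0, 0, 0, 0, 0, 0, 0]]]}}

```text
time_s: 18.15
ee_pos: [0.5477, -0.3175, 0.1217]
eef_rot: [1.783, 1.564, -1.506]
force: [-1.6, -24.8, -3.3]
grip_width: 0.0004
```

```bash
python3 k.py k4.png
```

```text
slot frame TCP [  1.4 -84.5] 0.12169667592118297
[ -1.6 -24.8  -3.3]
```

View pics/k4.png

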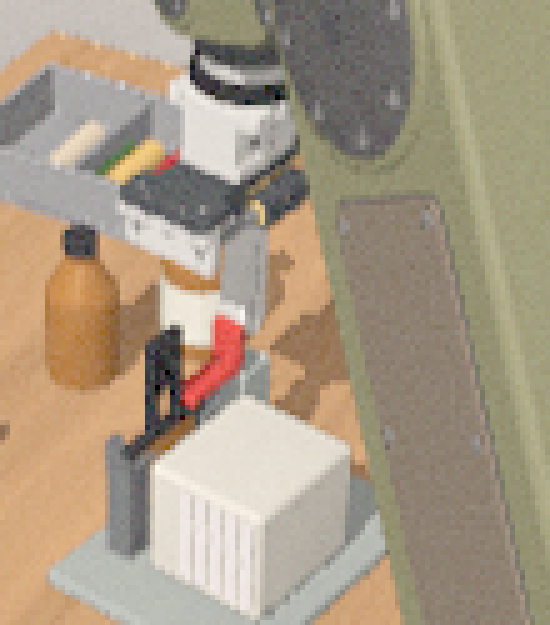

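>>> {"method": "play_rows", "body": {"deltas": [[[0, 5, 0, 0, 0, 0, 0], [0, 15, 0, 0, 0, 0, 0], [0, 20, 0, 0, 0, 0, 0], [-20, 0, 0, 0, 0, 0, 0], [-40, 0, 0, 0, 0, 0, 0], [-40, 0, 0, 0, 0, 0, 0], [-40, 20, 30, 0, 0, 0, 0], [0, 40, 30, 0, 0, 0, 0], [0, 40, 30, 0, 0, 0, 0], [0, 40, 30, 0, 0, 0, 0]]]}}

```text
time_s: 19.2
ee_pos: [0.4038, -0.4752, 0.2589]
eef_rot: [2.703, 1.57, -0.585]
force: [0.2, -0.2, -0.3]
grip_width: 0.0004
```

>>> {"method": "play_rows", "body": {"deltas": [[[0, 40, 30, 0, 0, 0, 0], [0, 40, 30, 0, 0, 0, 0], [0, 20, 20, 0, 0, 0, 0], [0, 0, 0, 0, 0, 0, 0]]]}}

```text
time_s: 19.6
ee_pos: [0.3083, -0.5634, 0.2581]
eef_rot: [-0.569, 1.57, 2.422]
force: [1.3, 1.3, 0.1]
grip_width: 0.0007
```

```bash
python3 - <<'E'
from h import *
print(ctrl.get_obs()['ee_pos'])
for n,(x0,x1,y0,y1),nm,F in (('top',(350,412,148,176),'m1.png',12),('side',(306,352,140,206),'m2.png',9)):
    a=np.mean([viewer.camera(n)['img'].astype(float) for _ in range(3)],0)
    cv2.imwrite('pics/full_'+n+'.png',a[:,:,::-1].astype(np.uint8))
    a=a[y0:y1,x0:x1,::-1]
    a=(255*np.clip(a/170,0,1)**.55).astype(np.uint8)
    cv2.imwrite('pics/'+nm,cv2.resize(a,None,fx=F,fy=F,interpolation=cv2.INTER_CUBIC))
E
```

```text
[ 0.30829286 -0.5633541   0.25810209]
```

View pics/m1.png

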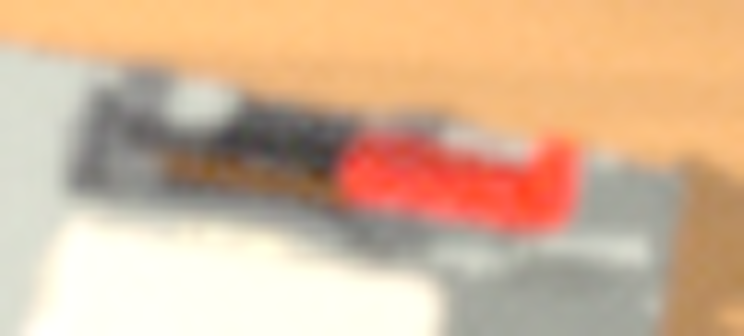

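View pics/m2.png

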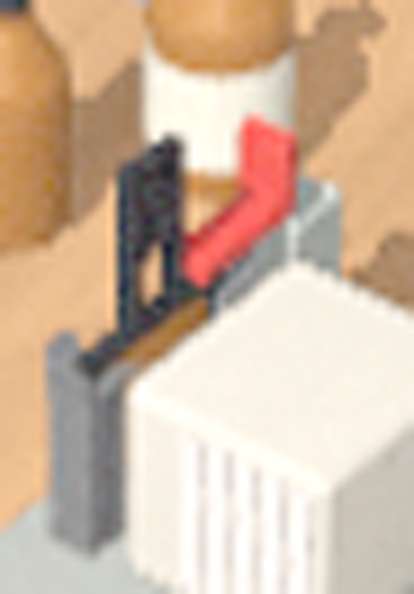

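View pics/full_side.png

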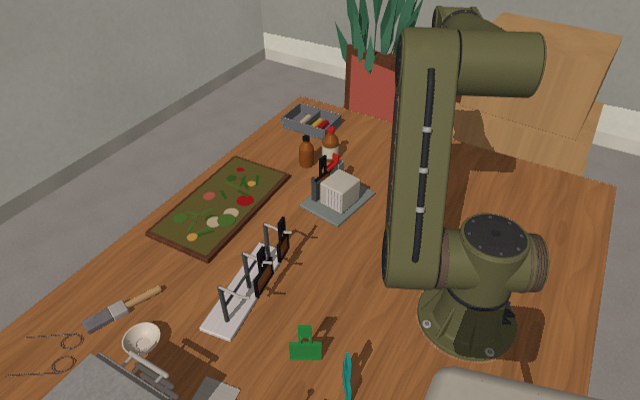

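```bash
python3 - <<'E'
from h import *
ct=cam('top')
yaw=-.146;c,s=np.cos(yaw),np.sin(yaw);R=np.array([[c,-s],[s,c]]);o=np.array([.5586,-.2337])
L=lambda P:(R.T@(P[:2]-o)*1000).round(1)
k=lambda u,v:(350+u/12,148+v/12)
for n,p,z in (('red in',(342,170),.107),('red out',(578,190),.137),('block outer',(687,200),.096),('block outer lower',(668,290),.096),('amberL',(163,170),.09),('flareL left',(75,150),.096)): print(n,L(plane(ct,*k(*p),z)))
cs=cam('side'); j=lambda u,v:(306+u/9,140+v/9)
for n,p,z in (('red in L',(185,245),.107),('red in R',(203,285),.099),('tab outer top R',(297,140),.137),('tab top L',(245,115),.137),('ftab TL',(118,168),.164),('ftab TR',(178,137),.164),('sh left',(85,372),.096)): print('side',n,L(plane(cs,*j(*p),z)))
E
```

```text
red in [ -2.1 -19. ]
red out [ -1.3 -74.1]
block outer [   6.8 -108.9]
block outer lower [ -16.9 -107.8]
amberL [-7.6 24.5]
flareL left [-7.1 48.2]
side red in L [  4.8 -27.6]
side red in R [ -8.5 -21.1]
side tab outer top R [-12.4 -70.9]
side tab top L [ 11.8 -71.7]
side ftab TL [ 3.9 12.8]
side ftab TR [ -0.9 -15. ]
side sh left [-4.5 42. ]
```

```bash
python3 -c "
from h import *
print(hand_in())"
```

```text
the job is handed in; nothing more can be done
None
```

The medium filter is standing in the lamp's slot with the keeper pushed across to a hard stop, and the job is handed in at about 20 s. `hand_in` reports no verdict, so these are my own checks.

**Which filter:** I took the one on the rack's +y hook. The three measured about 80, 100 and 54 mm wide in the side view, which fits medium, large and small. The grip opening read 30 mm, the tab width shared by all three.

**Placing:** I lifted it 14 mm and drew it 64 mm off the hook. I then lowered it until it met the floor with the tool end at 127 mm, where 128 mm was expected (about 6 N). After release it stood upright with its shoulders level with the slot tops.

**Keeper:** Closed fingers pushed the tab until it stopped hard at about 25 N. The bar's inner end then measured 19 mm from the slot's middle in the top view, against 18 mm nominal. That puts its travel at about 33 ± 2 mm, above the 28 mm needed.

**Last pictures:** Both other filters were still on their hooks, both bottles were standing, and the arm was clear of everything.

**Disagreements:**
- The side camera ran a few millimetres off the top camera.
- The held filter looked about 4–5 mm higher in that view than the arm's position implied, but the floor contact did not bear that out.
- The side view also put the keeper's inner end at 21–28 mm. I trusted the top view and the hard stop.

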